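Turn the keyed lid home on the filter housing

ROBOT

A 6-joint arm with a two-finger parallel gripper is mounted at the origin on a cart in front of the work surface, level with it; the furniture and walls round the work are solid. World frame = base frame: x ahead of the robot, y to its left, z up, the work surface at z = 0. Lengths are in m, angles in rad, forces in N, time in s.
With the tool pointing down it reaches from about 0.35 to 0.975 m from the base axis. Payload 4.9 kg.
Tool frame: the origin (TCP) lies on the front face of the gripper's body, between the roots of the fingers; the fingertips stand ctrl.tip_extent ahead of it and the grasp point (between the pads) lies 54 mm ahead of it (ctrl.tip_extent is the distance from the TCP to the fingertips, in m); z points along the fingers, y is the line along which they close (so a half turn about z gives the same grasp; the last joint's range is limited). The gripper opens to 85 mm and grips with 20 to 120 N. Pads are 22 mm wide; open, the fingers measure 114 mm over their backs; the gripper's body (76 mm by 85 mm) begins 54 mm behind the grasp point. The pads swing forward as they close: fully open they stand 13 mm farther back than shut.
Start: joints at [-1.401, 0.053, 1.613, -0, 1.476, -0.119], TCP at [0.178, -0.599, 0.304] pointing down, gripper open.
Joint ranges: [-3.01, 3.01], [-1.01, 2.22], [0.06, 2.58], [-1.02, 4.17], [0.09, 2.62], [-3.14, 3.14]. Speed limits (rad/s): [2.57, 2.57, 3.14, 3.14, 3.14, 3.14].

INTERFACE

Orientations are given as a rotation vector (axis times angle).
In Python, from station import ctrl gives the robot as it stands.
- The arm moves only by the tool apply_moves, never from a script. Its argument "rows" is one flat list of numbers, 6 for each row, row after row: the shift along the tool's x, y, z normalised to -1 to 1, where 1 is 0.6 m, then the turn, a rotation vector about the tool's x, y, z normalised to -1 to 1, where 1 is 90 degrees. A call has 1 to 20 rows; each row is the pose to reach, as a shift and turn from the pose commanded when the call began, along the tool's axes at that moment; what a row does not reach only later rows make up. A row lasts 1/10 s, in which the tool goes at most 50 mm and 8.59 degrees, less where a joint would pass 70% of its speed; a pose out of reach is approached as far as the arm can. A call with a number of a shift or a turn outside -1 to 1 is refused whole. A call with a gripper value outside its range is refused whole. "grip" is the opening, from 0 (shut) to 1 (fully open), set as the call begins (left out, the last holds). The fingers move at their own pace and stop on an object; "grip_force" is the grip in N (left out, the last holds). Time passes only in rows, so rows that repeat a pose let the fingers close. It gives the time, the measured TCP pose, the force, the opening and the grip force at its end, in the units of the state.
- ctrl.get_obs(): the state, without advancing time (a new reading comes with each control period).
- ctrl.get_image(name): name is "scene" or "top" or "wrist"; returns (picture, depth): 420x560x3 uint8, blue, green, red; 420x560 float32, m along the optical axis (not along the pixel's ray), 0 where there is no reading.
- ctrl.camera_model(name): a dict with "mtx" (3x3 intrinsics, pixels), "k1" (the pictures are not rectified: a ray, as slopes to the right and down, at radius r is drawn at 1 + k1 r^2 times it, then the intrinsics apply), "R" (3x3) and "t" (3): a world point X has camera coordinates R X + t; the wrist camera has in their place "tool_from_camera" (4x4, takes a point from camera to tool coordinates, whose origin is the TCP and whose axes are the flange's). Camera axes: x right, y down, z forward; pixel columns grow to the right and rows downward; lengths in m; the calibration is good to about 2 mm. A picture is of the moment at which its call begins: read the wrist's pose just before it. camera_model takes no time and is no camera call.
- ctrl.finish_job(): hands the job in; it is judged then, once.
The state is a dict: "t": time; "q": joint angles; "dq": joint speeds; "effort": joint torques, N m; "tool_pos": TCP position; "tool_rot": TCP orientation; "contact_force": force on the tool from outside, world axes, zero at the start; "wrist_torque": the same for the moment, N m; "opening": finger opening in m; "grip_force": force on a finger pad.
Only numpy, scipy, OpenCV 4.12 (cv2) and the standard library are available. Lean on these libraries where they do the work, as an engineer would, in place of code of your own. Each camera call takes 0.05 s, during which the arm holds its last target. There are 200 camera calls.

TASK

The lid of the cutting-fluid filter housing lies draining on the sloped stand. Take it by its grip and set it level on the housing's rim with its key a good 25 mm or more to one side of the notch; then, without lifting it again, turn it on the rim until the key drops into the notch and the lid lies flush all round, and let go. Leave the collet, the hole saw and the nut where they are.

Things in the scene. Friction and masses are not known exactly. Their poses are not given: they have to be found in the camera images.
- lid: Loose round aluminium lid, 0.25 kg. Origin at the centre of its underside, z up its axis. z 0 to 14 mm: spigot of 84 mm diameter (lowest 5 mm tapers to 76 mm) that goes into the bowl; z 14 to 20: disc of 104 mm; a dark rib on the disc marks the key's side (lid +x). Starts on the stand, tilted 25 degrees, top facing the stand's low side, key uphill; it lifts off freely square to the slope.
- lid_grip (a point): Middle of the lid's grip, on the lid's axis at lid z = 37 mm. The grip is an upright solid black blade, 46 mm long (along lid x), 14 mm thick (along lid y), from lid z = 20 mm (the disc's top) to 54 mm. Axes as the lid's.
- lid_key (a point): Middle of the foot of the lid's one key, 47 mm along lid +x from the axis, lid z = 6 mm. The key is a block under the disc's edge, 10 mm wide (lid y), 40 to 52 mm out along lid +x, hanging 8 mm below the disc. Axes as the lid's.
- housing: Fixed upright open aluminium bowl, 100 mm outside, 88 mm inside diameter, on a round dark flange of 124 mm; a brass hose stub points to housing -x. Origin on the bowl's axis at the bench top, z up; flat rim at z = 70 mm. Lid level with its key on the rim: lid origin at housing z = 64 mm; key in the notch and lid flush: 56 mm. The spigot has 2 mm radial play. Nothing springs or latches.
- notch (a point): Middle of the one notch in the housing's rim, at rim height: housing x = 47 mm, z = 70 mm. The notch is 14 mm wide, 10 mm deep and goes right through the wall; the key has about 2 mm play each way in it. Axes as the housing's.
- drip_stand: Fixed grey sheet stand, 112 x 112 mm, its plate sloping at 25 degrees: low at stand -x (roughly towards the robot), about 99 mm high at stand +x. Origin at bench height under the plate's middle, where the plate's surface is 75 mm up. Two 10 mm pegs on the plate stop the lid's spigot from sliding down.
- collet: Bystander: grey spring collet on its end, 24 mm across, 31 mm tall. Origin at the middle of its underside.
- hole_saw: Bystander: dark hole saw standing teeth up, 34 mm across, 36 mm tall. Origin at the middle of its underside.
- nut: Bystander: steel hexagon nut lying flat, 24 x 27 mm, 13 mm tall. Origin at the middle of its underside.

How it is judged:
By the outcome, as a careful person would: the job done as asked, in the order asked, and still so for the second after the job is handed in, with the robot touching nothing.
It also fails if it takes over 45 s, if anything falls off the work surface, if the arm or the gripper's body presses on something with over 40 N, if the wrist force passes 120 N, or if a joint passes its speed limit or range.

## Working session

There is one attempt and no reset: what is moved stays moved. The work goes in short steps, Python scripts to look and compute and a tool call to move; the robot and the scene stay as the last step left them, time stands still between calls to the robot, and variables do not carry over. Pictures are saved under pics/ and viewed, at most 10 in all, crops included, and the job is handed in when it is done.

Besides the shell and the picture viewer there is one more tool, called as a command line: name --argument value ..., lists and objects as JSON in quotes. apply_moves: Moves the arm, as the interface text tells. Its arguments: {"type":"object","properties":{"rows":{"type":"array","items":{"type":"number"}},"grip":{"type":"number"},"grip_force":{"type":"number"}},"required":["rows"]}

```bash
ls; mkdir -p pics; cat > h.py <<'E'
import numpy as np, cv2
from scipy.spatial.transform import Rotation as Rn
from station import ctrl
def cloud(name):
    o=ctrl.get_obs(); im,d=ctrl.get_image(name); m=ctrl.camera_model(name); K=np.array(m["mtx"])
    v,u=np.mgrid[0:420,0:560]
    p=np.stack([u.ravel(),v.ravel()],1).astype(np.float64)[:,None]
    s=cv2.undistortPoints(p,K,np.array([m["k1"],0,0,0.]))[:,0]
    z=d.ravel(); P=np.c_[s*z[:,None],z]
    if "R" in m: X=(P-np.array(m["t"]))@np.array(m["R"])
    else:
        T=np.array(m["tool_from_camera"]); X=P@T[:3,:3].T+T[:3,3]
        X=X@Rn.from_rotvec(o["tool_rot"]).as_matrix().T+o["tool_pos"]
    X[z==0]=np.nan
    return im,X.reshape(420,560,3)
E
python3 - <<'E'
from h import *
print(ctrl.get_obs(),ctrl.tip_extent)
for n in ["scene","top"]:
    im,X=cloud(n); np.savez(f"{n}.npz",im=im,X=X); cv2.imwrite(f"pics/{n}.png",im)
E
```

```text
pics
{'t': 0.0, 'q': array([-1.40102927e+00,  5.33236067e-02,  1.61432533e+00,  4.45761343e-05,
        1.47598950e+00, -1.19013768e-01]), 'dq': array([ 0.00061975,  0.00058835,  0.00236879,  0.0007252 ,  0.0001421 ,
       -0.00115656]), 'effort': array([ 1.11049146e-04, -3.93686914e+01, -3.70172131e+01, -5.76172351e-05,
        7.33346416e-03, -1.32044084e-05]), 'tool_pos': array([ 0.17790836, -0.59863833,  0.30266476]), 'tool_rot': array([-3.10687662e+00, -4.51740234e-01,  1.18554500e-05]), 'contact_force': array([-0.48824069,  0.14665075,  0.23998101]), 'wrist_torque': array([ 0.03400978,  0.02347338, -0.07310244]), 'grip_force': 0.0, 'opening': 0.0854273713009595} 0.0726
```

View pics/scene.png

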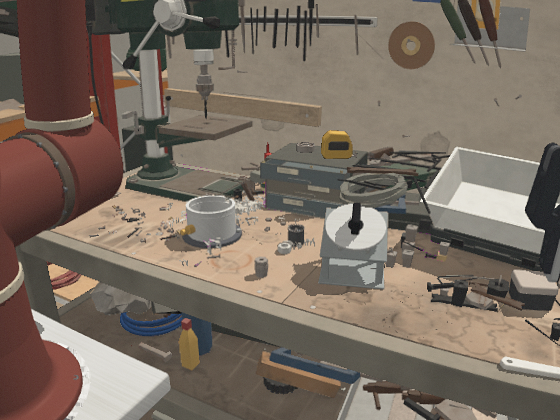

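View pics/top.png

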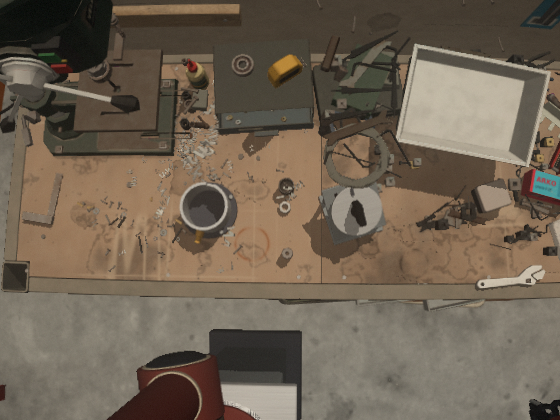

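The scene view shows the housing at about (212,218) and the lid, tilted, on its stand at about (356,235). In the top view the housing is at (208,208), its stub at (198,238), and the lid is at (357,212).

```bash
python3 - <<'E'
from h import *
from scipy.optimize import least_squares
S=np.load("top.npz");im,X=S["im"],S["X"]
def circ(p):
    r=least_squares(lambda a:np.hypot(p[:,0]-a[0],p[:,1]-a[1])-a[2],[*p.mean(0)[:2],.05],loss="soft_l1",f_scale=.002);return r.x
print("centers",X[208,208],X[238,198],X[212,357],X[187,286],X[208,284],X[253,286])
W=X[165:255,165:255].reshape(-1,3);W=W[~np.isnan(W[:,0])]
r=W[(W[:,2]>.064)&(W[:,2]<.078)];c=circ(r);print("rim",len(r),c,np.median(r[:,2]))
ang=np.degrees(np.arctan2(r[:,1]-c[1],r[:,0]-c[0]));print("rimhist",np.histogram(ang,36,(-180,180))[0])
w=W[(W[:,2]>.02)&(W[:,2]<.06)];d=np.hypot(w[:,0]-c[0],w[:,1]-c[1]);s=w[(d>.056)&(d<.1)];print("stub",len(s),s.mean(0),np.degrees(np.arctan2(*(s.mean(0)[:2]-c[:2])[::-1])))
for n,b in(("top",(180,250,325,390)),("scene",(195,270,320,392))):
    S=np.load(n+".npz");im,X=S["im"],S["X"]
    I=im[b[0]:b[1],b[2]:b[3]].reshape(-1,3).astype(int);W=X[b[0]:b[1],b[2]:b[3]].reshape(-1,3)
    ok=~np.isnan(W[:,0])&(W[:,2]>.04);I=I[ok];W=W[ok]
    L=W[(I.min(1)>140)]; 
    best=0
    rng=np.random.default_rng(0)
    for k in range(500):
        t=W[rng.choice(len(W),3,False)];nn=np.cross(t[1]-t[0],t[2]-t[0]);nn/=np.linalg.norm(nn)+1e-12
        nn*=np.sign(nn[2]) or 1
        if abs(nn[2]-np.cos(np.radians(25)))>.06: continue
        inl=abs((W-t[0])@nn)<.002
        if inl.sum()>best: best=inl.sum();B=inl
    Q=W[B];m=Q.mean(0);nn=np.linalg.svd(Q-m)[2][2];nn*=np.sign(nn[2])
    print(n,"plane",best,m,nn,"tilt",np.degrees(np.arccos(nn[2])),"az",np.degrees(np.arctan2(nn[1],nn[0])))
    h=(W-m)@nn;G=W[(h>.008)&(I.max(1)<90)];print("grip pts",len(G),G.mean(0),"h",np.percentile(h[(h>.008)],[5,50,95]))
    T=G[((G-m)@nn)>.028];print("top face",len(T),T.mean(0),np.linalg.svd(T-T.mean(0))[2][0],np.ptp((T-T.mean(0))@np.linalg.svd(T-T.mean(0))[2][0]))
    print("extent",Q.min(0),Q.max(0))
E
python3 - <<'E'
import cv2
im=cv2.imread("pics/top.png");cv2.imwrite("pics/crop.png",cv2.resize(im[165:255,165:395],(800,313),interpolation=cv2.INTER_CUBIC))
E
```

```text
centers [0.52465147 0.0376557  0.00871118] [0.45718147 0.05228809 0.03312182] [ 0.50319677 -0.2708729   0.12565562] [ 0.56783342 -0.13205221  0.0324996 ] [ 0.52808302 -0.12727818 -0.00529218] [ 0.42976877 -0.13291475 -0.00159821]
rim 435 [0.52105038 0.03604753 0.04637318] 0.06920020347389051
rimhist [12 12 15 13 13 13 12 13 13 13 12 13 10 12 11  9  0  4 16 13 13 13 17 16
 14 13 13 11 14 11 12 13 12 13 10 11]
stub 93 [0.4595463  0.02568926 0.03088126] -170.44018346164358
top plane 1343 [ 0.51254942 -0.27272801  0.09300512] [-0.41072111 -0.13250572  0.90208115] tilt 25.56701208280059 az -162.11940327581743
grip pts 265 [ 0.5124357  -0.27666337  0.12213434] h [0.00916533 0.0221731  0.03573009]
top face 154 [ 0.4984188  -0.27758628  0.12318666] [-0.85831993 -0.27416153 -0.43373074] 0.044333236910524654
extent [ 0.46543346 -0.32599473  0.06942769] [ 0.56605462 -0.22291099  0.1241593 ]
scene plane 1747 [ 0.50847285 -0.27442884  0.09189581] [-0.40334149 -0.13198172  0.90548135] tilt 25.11180927274427 az -161.88082777609011
grip pts 404 [ 0.52048226 -0.28353275  0.12149335] h [0.00873391 0.0177873  0.03490597]
top face 169 [ 0.49541891 -0.27924211  0.12231281] [-0.85143114 -0.27371536 -0.44737559] 0.045134731675995986
extent [ 0.4641021  -0.32448983  0.06976399] [ 0.56499855 -0.22395641  0.12358456]
```

View pics/crop.png

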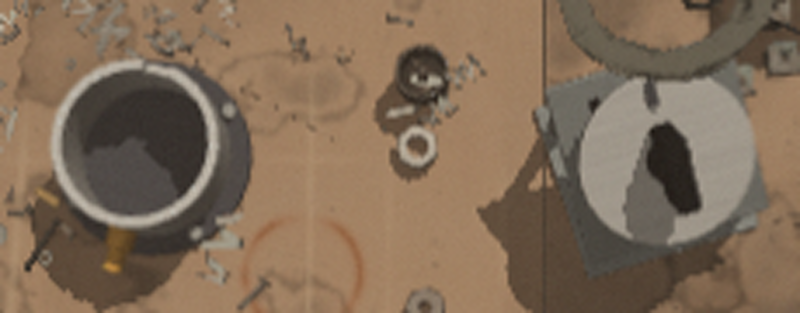

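The crop shows the lid with its rib uphill, and a small notch gap at the far side of the rim, around (147,65). Rim gap and stub put the notch at about -13°, and the lid key's azimuth is about +18°. Next I'll work out the pre-grasp.

```bash
cat >> h.py <<'E'
def rot(z,xh):
    z=np.array(z,float);z/=np.linalg.norm(z);x=np.array(xh,float);x-=z*(x@z);x/=np.linalg.norm(x)
    return np.c_[x,np.cross(z,x),z]
def delta(p,R):
    o=ctrl.get_obs();R0=Rn.from_rotvec(o["tool_rot"]).as_matrix()
    s=R0.T@(np.array(p)-o["tool_pos"])/.6; w=Rn.from_matrix(R0.T@R).as_rotvec()/(np.pi/2)
    print("row",np.round(np.r_[s,w],4).tolist())
n0=np.array([-.407,-.132,.9037]);n0/=np.linalg.norm(n0);top0=np.array([.4985,-.2785,.1228])
R0L=rot(-n0,[np.cos(np.radians(17.9)),np.sin(np.radians(17.9)),0])
E
python3 -c "
from h import *
p=top0+(.0426+.07)*n0;print(p);delta(p,R0L)"
```

```text
[ 0.45266599 -0.29336508  0.22456951]
row [0.5838, -0.3572, 0.1312, 0.0025, 0.2813, -0.015]
```

apply_moves --rows '[0.29, -0.18, 0.03, 0, 0.14, -0.01, 0.584, -0.357, 0.131, 0.0025, 0.281, -0.015, 0.584, -0.357, 0.131, 0.0025, 0.281, -0.015, 0.584, -0.357, 0.131, 0.0025, 0.281, -0.015, 0.584, -0.357, 0.131, 0.0025, 0.281, -0.015, 0.584, -0.357, 0.131, 0.0025, 0.281, -0.015, 0.584, -0.357, 0.131, 0.0025, 0.281, -0.015, 0.584, -0.357, 0.131, 0.0025, 0.281, -0.015, 0.584, -0.357, 0.131, 0.0025, 0.281, -0.015, 0.584, -0.357, 0.131, 0.0025, 0.281, -0.015, 0.584, -0.357, 0.131, 0.0025, 0.281, -0.015, 0.584, -0.357, 0.131, 0.0025, 0.281, -0.015, 0.584, -0.357, 0.131, 0.0025, 0.281, -0.015, 0.584, -0.357, 0.131, 0.0025, 0.281, -0.015]' --grip 1

```text
t: 1.5
tool_pos: [0.4524, -0.295, 0.2256]
tool_rot: [-2.966, -0.465, -0.666]
contact_force: [-0.5, 0.4, -0.5]
opening: 0.0854
grip_force: 0.0
```

```bash
cat > w.py <<'E'
from h import *
from scipy.optimize import least_squares
import sys
im,X=cloud("wrist");cv2.imwrite("pics/%s.png"%sys.argv[1],im)
o=ctrl.get_obs();R=Rn.from_rotvec(o["tool_rot"]).as_matrix();T=((X-o["tool_pos"])@R)
np.savez(sys.argv[1]+".npz",im=im,T=T,X=X);print(o["t"],o["tool_pos"],o["contact_force"])
E
python3 w.py w1; python3 - <<'E'
from h import *
S=np.load("w1.npz");T=S["T"].reshape(-1,3);I=S["im"].reshape(-1,3).astype(int)
near=(np.hypot(T[:,0],T[:,1])<.06)
z=T[:,2];print(np.histogram(z[near],np.arange(.06,.2,.005)))
d=near&(I.max(1)<90)&(z>.10)&(z<.124)
print("blade top",d.sum(),T[d].min(0),T[d].max(0),T[d].mean(0))
q=T[d][:,:2];c=cv2.minAreaRect(q.astype(np.float32));print(c)
E
```

```text
1.55 [ 0.45251566 -0.29481352  0.22555535] [0.10090196 0.18669261 0.90448719]
(array([    1,     0,     0,     0,     0,     0,     0,     0,     0,
           0,  1462,    59,    93,   375,   321,   343,  1669, 11676,
          45,     0,    65,  1267,     0,     0,     0,     0,     0,
           0]), array([0.06 , 0.065, 0.07 , 0.075, 0.08 , 0.085, 0.09 , 0.095, 0.1  ,
       0.105, 0.11 , 0.115, 0.12 , 0.125, 0.13 , 0.135, 0.14 , 0.145,
       0.15 , 0.155, 0.16 , 0.165, 0.17 , 0.175, 0.18 , 0.185, 0.19 ,
       0.195, 0.2  ]))
blade top 1495 [-0.02288635 -0.00717252  0.1100718 ] [0.0221292  0.00629477 0.12386259] [ 0.00184835 -0.00047796  0.11263784]
((-0.0003858748823404312, -0.000396879855543375), (0.045021701604127884, 0.013369642198085785), 0.27345508337020874)
```

View pics/w1.png

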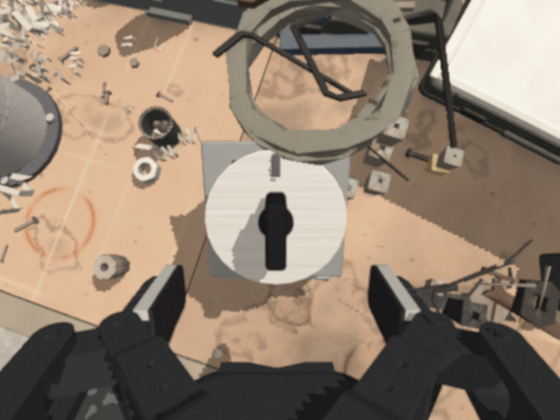

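The wrist view shows the blade at (276,232) and the rib at (276,165), uphill. The blade is centred within 0.4 mm and turned by 0.3°. Next: advance 70 mm, close, then lift square to the slope.

apply_moves --rows '[0, 0, 0.05, 0, 0, 0, 0, 0, 0.09, 0, 0, 0, 0, 0, 0.11, 0, 0, 0, 0, 0, 0.117, 0, 0, 0, 0, 0, 0.117, 0, 0, 0, 0, 0, 0.117, 0, 0, 0]'

```text
t: 2.15
tool_pos: [0.4817, -0.2855, 0.163]
tool_rot: [-2.966, -0.468, -0.667]
contact_force: [0.1, -0.1, -0.2]
opening: 0.0858
grip_force: 0.0
```

apply_moves --rows '[0, 0, 0, 0, 0, 0, 0, 0, 0, 0, 0, 0, 0, 0, 0, 0, 0, 0, 0, 0, 0, 0, 0, 0, 0, 0, 0, 0, 0, 0, 0, 0, 0, 0, 0, 0, 0, 0, 0, 0, 0, 0, 0, 0, 0, 0, 0, 0]' --grip 0 --grip_force 80

```text
t: 2.95
tool_pos: [0.4815, -0.2851, 0.1621]
tool_rot: [-2.966, -0.468, -0.666]
contact_force: [-1.8, -1.8, 2.0]
opening: 0.013
grip_force: 78.6
```

apply_moves --rows '[0, 0, -0.03, 0, 0, 0, 0, 0, -0.08, 0, 0, 0, 0, 0, -0.14, 0, 0, 0, 0, 0, -0.2, 0, 0, 0, 0, 0, -0.2, 0, 0, 0, 0, 0, -0.2, 0, 0, 0]'

```text
t: 3.55
tool_pos: [0.4323, -0.3003, 0.2697]
tool_rot: [-2.965, -0.467, -0.665]
contact_force: [0.4, -0.3, -2.5]
opening: 0.0126
grip_force: 79.5
```

```bash
python3 w.py w2; python3 - <<'E'
from h import *
S=np.load("w2.npz");T=S["T"].reshape(-1,3);I=S["im"].reshape(-1,3).astype(int)
ok=(np.hypot(T[:,0],T[:,1])<.065)&(T[:,2]>.06)&(T[:,2]<.09)&(I.min(1)>70)
Q=T[ok];m=Q.mean(0)
for _ in range(3):
    n=np.linalg.svd(Q-m)[2][2];Q=Q[abs((Q-m)@n)<.0015];m=Q.mean(0)
print(len(Q),m,n*np.sign(n[2]),Q.min(0),Q.max(0))
# held disc edge: farthest x per y
e=[]
for y in np.arange(-.045,.045,.002):
    s=Q[abs(Q[:,1]-y)<.001]
    if len(s)>5:e.append([s[:,0].max(),y])
e=np.array(e);from scipy.optimize import least_squares
print(least_squares(lambda a:np.hypot(e[:,0]-a[0],e[:,1]-a[1])-.052,[0,0],loss="soft_l1",f_scale=.001).x)
# target: lid level, key at az +27 above housing
a=np.radians(27);Rt=rot([0,0,-1],[np.cos(a),np.sin(a),0])
delta([.521,.036,.24],Rt);print(ctrl.get_obs()["q"])
E
```

```text
3.6 [ 0.4321154  -0.29965208  0.2681314 ] [ 0.28559379  0.21369852 -4.06253403]
17013 [0.01663821 0.00081747 0.0741837 ] [-0.00574114  0.0030222   0.99997895] [-0.05204843 -0.05063861  0.07244143] [0.0507503  0.05212965 0.07588262]
[-0.00126245  0.00087066]
row [0.263, -0.4866, 0.1765, 0.0211, -0.2795, -0.0995]
[-0.90973464 -0.27110497  2.0050362   0.43188739  1.27775571  0.24934947]
```

View pics/w2.png

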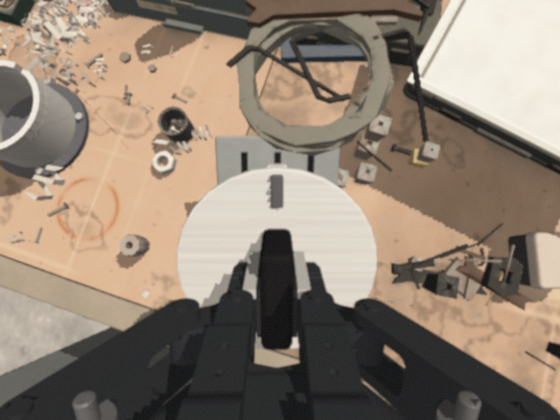

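The wrist view shows the lid held square (normal within 0.4°), its disc at (277,265) and the rib at (277,190). Before moving over, I'll cross-check the housing axis with the scene camera.

apply_moves --rows '[0.03, -0.06, 0.0, 0, -0.04, -0.02, 0.263, -0.487, 0.176, 0.021, -0.28, -0.1, 0.263, -0.487, 0.176, 0.021, -0.28, -0.1, 0.263, -0.487, 0.176, 0.021, -0.28, -0.1, 0.263, -0.487, 0.176, 0.021, -0.28, -0.1, 0.263, -0.487, 0.176, 0.021, -0.28, -0.1, 0.263, -0.487, 0.176, 0.021, -0.28, -0.1, 0.263, -0.487, 0.176, 0.021, -0.28, -0.1, 0.263, -0.487, 0.176, 0.021, -0.28, -0.1, 0.263, -0.487, 0.176, 0.021, -0.28, -0.1, 0.263, -0.487, 0.176, 0.021, -0.28, -0.1, 0.263, -0.487, 0.176, 0.021, -0.28, -0.1]'

```text
t: 4.8
tool_pos: [0.5214, 0.034, 0.2419]
tool_rot: [3.052, 0.73, 0.002]
contact_force: [0.2, -1.1, -2.9]
opening: 0.013
grip_force: 79.7
```

```bash
python3 - <<'E'
from h import *
from scipy.optimize import least_squares
def fit(X,tag):
    W=X.reshape(-1,3);W=W[~np.isnan(W[:,0])];W=W[np.hypot(W[:,0]-.521,W[:,1]-.036)<.056]
    r=W[(W[:,2]>.0665)&(W[:,2]<.0735)];zm=np.median(r[:,2])
    x=least_squares(lambda a:np.hypot(r[:,0]-a[0],r[:,1]-a[1])-.047,[.521,.036],loss="soft_l1",f_scale=.003).x
    w=W[(W[:,2]>.02)&(W[:,2]<.06)];d=w[:,:2]-x
    k=np.hypot(*d.T)>.0485
    o=None
    if k.sum()>50:
        w=w[k];o=least_squares(lambda a:np.hypot(w[:,0]-a[0],w[:,1]-a[1])-.05,[.521,.036],loss="soft_l1",f_scale=.002).x
    h=np.degrees(np.arctan2(r[:,1]-x[1],r[:,0]-x[0]));k=abs(h+13)<25
    print(tag,len(r),zm,"centre",x,"outer",o,np.histogram(h[k],25,(-38,12))[0])
fit(np.load("scene.npz")["X"],"scene");fit(np.load("top.npz")["X"],"top");fit(np.load("w2.npz")["X"],"w2");fit(np.load("w1.npz")["X"],"w1")
# stub by brass colour
for n in("scene","top"):
    S=np.load(n+".npz");X=S["X"].reshape(-1,3);hsv=cv2.cvtColor(S["im"],cv2.COLOR_BGR2HSV).reshape(-1,3)
    d=X[:,:2]-[.521,.036];r=np.hypot(*d.T);k=(r>.052)&(r<.095)&(X[:,2]>.012)&(X[:,2]<.06)&(hsv[:,1]>120)
    print(n,k.sum(),X[k].mean(0),np.percentile(r[k],95))
a=np.radians(27);Rt=rot([0,0,-1],[np.cos(a),np.sin(a),0])
delta([.521,.036,.20],Rt);o=ctrl.get_obs();print(o["t"],o["tool_pos"],o["q"])
E
```

```text
scene 296 0.0695020571069577 centre [0.5206473  0.03550401] outer [0.52093585 0.03611392] [2 0 3 1 2 1 2 1 0 0 0 0 0 0 0 0 0 2 3 1 2 1 2 1 2]
top 393 0.06933983392761436 centre [0.52128705 0.03606861] outer [0.52070873 0.03748233] [1 2 2 3 1 3 2 2 0 0 0 0 0 0 0 0 0 0 3 3 4 2 4 2 2]
w2 857 0.06966070923496148 centre [0.52153833 0.03359613] outer [0.52153937 0.03473505] [11 10 11  8  9 12  9 10  1  0  0  0  0  0  0  0  1 17 12  8  9 15  5  8
  8]
w1 26 0.06730207162723882 centre [0.52108909 0.03084728] outer [0.52057594 0.03262123] [0 0 0 0 0 0 0 0 0 0 0 0 0 0 0 0 0 0 0 0 0 0 0 0 0]
scene 83 [0.45873856 0.04801463 0.03501725] 0.07454336975648958
top 67 [0.46054667 0.05070657 0.03695062] 0.07344393646039743
row [0.0009, -0.0036, 0.0697, 0.0023, -0.0001, -0.0011]
4.8 [0.52138999 0.03395616 0.24185007] [-0.07625615 -0.14914077  1.91296027 -0.00306369  1.3756935   1.02566749]
```

Notch azimuth is -13° from all three views, and the housing axis is about (.521,.035). Next I'll descend to just above the rim.

apply_moves --rows '[0, 0, 0.04, 0, 0, 0, 0, -0.003, 0.08, 0, 0, 0, 0.001, -0.003, 0.11, 0.002, 0, -0.001, 0.001, -0.003, 0.12, 0.002, 0, -0.001, 0.001, -0.003, 0.12, 0.002, 0, -0.001]'

```text
t: 5.3
tool_pos: [0.5208, 0.0362, 0.1692]
tool_rot: [-3.054, -0.734, 0.002]
contact_force: [0.2, 0.1, -2.6]
opening: 0.0125
grip_force: 79.6
```

```bash
cat > d.py <<'E'
from h import *
import sys
a=np.radians(float(sys.argv[4]));delta([float(v) for v in sys.argv[1:4]],rot([0,0,-1],[np.cos(a),np.sin(a),0]))
o=ctrl.get_obs();print(o["t"],o["tool_pos"],o["contact_force"],o["wrist_torque"])
R=Rn.from_rotvec(o["tool_rot"]).as_matrix();print("az",np.degrees(np.arctan2(R[1,0],R[0,0])),"z",R[:,2])
E
python3 d.py .5214 .0358 .1583 27
python3 - <<'E'
from h import *
im,X=cloud("scene");cv2.imwrite("pics/s2.png",cv2.resize(im[130:270,130:310],(720,560)))
E
```

```text
row [0.0005, 0.0011, 0.0181, -0.0003, 0.0008, 0.0004]
5.3 [0.52084565 0.03621946 0.16915824] [ 0.17702182  0.07234793 -2.551975  ] [-0.01108921 -0.00627546  0.01800954]
az 27.036326315074092 z [-1.29556661e-03 -1.54430779e-04 -9.99999149e-01]
```

View pics/s2.png

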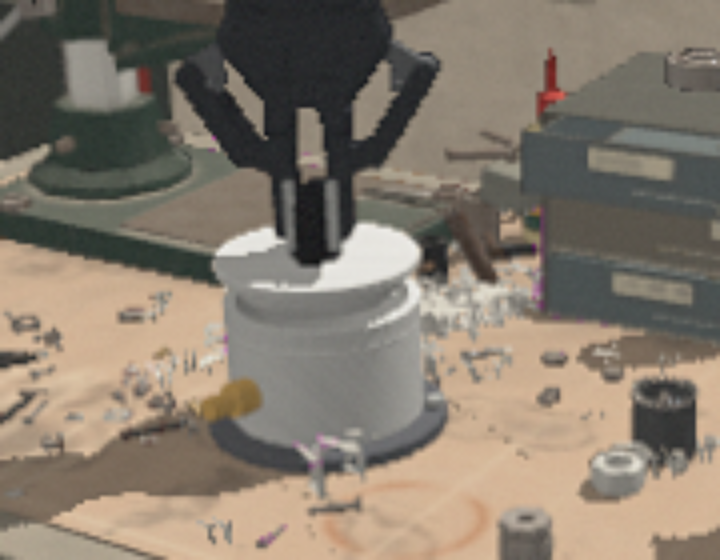

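The crop shows the lid hanging level and centred over the bowl, disc at about (318,258) and rim at about (325,300). I'll lower it onto the rim slowly.

apply_moves --rows '[0.0, 0.0005, 0.005, 0, 0, 0, 0.0005, 0.0005, 0.01, 0, 0, 0, 0.0005, 0.0005, 0.014, 0, 0, 0, 0.0005, 0.0005, 0.016, 0, 0, 0, 0.0005, 0.0005, 0.016, 0, 0, 0]'

```text
t: 5.85
tool_pos: [0.5216, 0.0369, 0.1601]
tool_rot: [3.054, 0.737, 0.0]
contact_force: [-0.1, -0.6, -3.4]
opening: 0.0128
grip_force: 79.6
```

apply_moves --rows '[0, 0, 0.001, 0, 0, 0, 0, 0, 0.002, 0, 0, 0, 0, 0, 0.003, 0, 0, 0, 0, 0, 0.003, 0, 0, 0]'

```text
t: 6.25
tool_pos: [0.5219, 0.0368, 0.1595]
tool_rot: [3.054, 0.737, 0.0]
contact_force: [-5.0, -1.4, 5.5]
opening: 0.0127
grip_force: 81.0
```

apply_moves --rows '[-0.001, -0.0005, 0, 0, 0, 0, -0.0015, -0.0008, 0, 0, 0, 0, -0.0015, -0.0008, 0, 0, 0, 0]'

```text
t: 6.55
tool_pos: [0.5215, 0.0368, 0.1593]
tool_rot: [3.053, 0.736, 0.005]
contact_force: [-1.6, -0.6, 4.6]
opening: 0.0131
grip_force: 80.8
```

```bash
python3 d.py .5212 .0358 .159 27
```

```text
row [-0.0012, 0.0012, 0.0005, 0.0011, -0.0016, 0.0012]
6.55 [0.52153804 0.03677646 0.15932384] [-1.64708864 -0.61514546  4.61154337] [ 0.09549857 -0.11974294 -0.01218762]
az 27.105783338282453 z [ 3.06641178e-03 -3.05913893e-04 -9.99995252e-01]
```

Force and torque match the key resting on the rim (about 7 N up, at the key's position). Next, turn 32° towards the notch.

apply_moves --rows '[0, 0, 0, 0, 0, 0.03, 0, 0, 0, 0, 0, 0.07, 0, 0, 0, 0, 0, 0.11, 0, 0, 0, 0, 0, 0.15, 0, 0, 0, 0, 0, 0.19, 0, 0, 0, 0, 0, 0.23, 0, 0, 0, 0, 0, 0.27, 0, 0, 0, 0, 0, 0.31, 0, 0, 0, 0, 0, 0.34, 0, 0, 0, 0, 0, 0.355, 0, 0, 0, 0, 0, 0.355]'

```text
t: 7.65
tool_pos: [0.5216, 0.0369, 0.1592]
tool_rot: [-3.139, 0.132, -0.005]
contact_force: [2.3, 2.4, 3.9]
opening: 0.0127
grip_force: 80.8
```

```bash
python3 d.py .5212 .0358 .159 -13
```

```text
row [-0.0006, 0.0019, 0.0003, -0.0003, -0.0021, 0.0909]
7.65 [0.52164676 0.03691771 0.15918712] [2.29407616 2.37775658 3.93122555] [ 0.15983782 -0.5882966   0.08773189]
az -4.819269907550722 z [ 3.31961210e-03 -3.21742823e-05 -9.99994490e-01]
```

apply_moves --rows '[0, 0, 0.0005, 0, 0, 0.03, 0, 0, 0.001, 0, 0, 0.055, 0, 0, 0.001, 0, 0, 0.075, 0, 0, 0.0015, 0, 0, 0.09, 0, 0, 0.0015, 0, 0, 0.09]'

```text
t: 8.15
tool_pos: [0.5213, 0.0363, 0.1574]
tool_rot: [3.12, -0.354, 0.004]
contact_force: [4.4, -1.9, -0.1]
opening: 0.0129
grip_force: 80.2
```

```bash
python3 d.py .5212 .0358 .1503 -13
```

```text
row [0.0, 0.0009, 0.0119, 0.0005, -0.0016, 0.0005]
8.15 [0.52127406 0.03631956 0.15743144] [ 4.42996992 -1.93670527 -0.08803267] [-0.36555899 -0.81529951 -0.06759297]
az -12.956731001334708 z [ 0.00231362 -0.00133902 -0.99999643]
```

The key has entered the notch: height fell about 2 mm and the vertical force dropped off. I'll keep lowering gently.

apply_moves --rows '[0.0005, 0, 0.001, 0, 0, 0, 0.001, 0, 0.003, 0, 0, 0, 0.001, 0, 0.004, 0, 0, 0, 0.001, 0, 0.005, 0, 0, 0, 0.001, 0, 0.005, 0, 0, 0]'

```text
t: 8.65
tool_pos: [0.5215, 0.0363, 0.1543]
tool_rot: [3.121, -0.354, 0.001]
contact_force: [4.3, -3.9, 0.2]
opening: 0.0126
grip_force: 80.2
```

```bash
python3 d.py .5212 .0358 .1508 -13
```

```text
row [-0.0003, 0.0009, 0.0059, 0.0005, -0.0006, 0.0008]
8.65 [0.52146952 0.0363104  0.15433694] [ 4.33604811 -3.94544062  0.23278949] [-0.55799762 -0.7159333  -0.01045055]
az -12.931867646501171 z [ 7.76197756e-04 -1.02459715e-03 -9.99999174e-01]
```

apply_moves --rows '[0.0005, 0.0005, 0.001, 0, 0, 0, 0.0005, 0.001, 0.003, 0, 0, 0, 0.0005, 0.001, 0.0045, 0, 0, 0, 0.0005, 0.001, 0.0055, 0, 0, 0, 0.0005, 0.001, 0.0055, 0, 0, 0]'

```text
t: 9.15
tool_pos: [0.5214, 0.036, 0.1515]
tool_rot: [3.121, -0.354, -0.0]
contact_force: [1.4, -3.1, 3.2]
opening: 0.0131
grip_force: 80.9
```

```bash
python3 d.py .5212 .0358 .1508 -13
```

```text
row [-0.0002, 0.0004, 0.0012, 0.0003, 0.0, 0.0007]
9.15 [0.52139085 0.03599838 0.1515253 ] [ 1.39109967 -3.06059445  3.24801329] [-0.4076111  -0.34326143 -0.05723893]
az -12.932756755781666 z [-1.37528893e-04 -3.84794588e-04 -9.99999917e-01]
```

apply_moves --rows '[0, 0.0003, 0.001, 0, 0, 0, 0, 0.0003, 0.0015, 0, 0, 0, 0, 0.0003, 0.0015, 0, 0, 0]'

```text
t: 9.45
tool_pos: [0.5214, 0.036, 0.1515]
tool_rot: [3.122, -0.354, -0.0]
contact_force: [-2.4, -1.4, 9.1]
opening: 0.0129
grip_force: 81.6
```

It is seated: 9 N, no further travel, total drop about 8 mm. Open, then withdraw straight up.

apply_moves --rows '[0, 0, 0, 0, 0, 0, 0, 0, 0, 0, 0, 0, 0, 0, 0, 0, 0, 0, 0, 0, 0, 0, 0, 0, 0, 0, 0, 0, 0, 0, 0, 0, 0, 0, 0, 0]' --grip 0.6

```text
t: 10.05
tool_pos: [0.5213, 0.0359, 0.1502]
tool_rot: [3.122, -0.354, -0.0]
contact_force: [-0.2, 0.2, -0.2]
opening: 0.0516
grip_force: 0.0
```

apply_moves --rows '[0, 0, -0.02, 0, 0, 0, 0, 0, -0.06, 0, 0, 0, 0, 0, -0.12, 0, 0, 0, 0, 0, -0.18, 0, 0, 0, 0, 0, -0.2, 0, 0, 0, 0, 0, -0.2, 0, 0, 0]'

```text
t: 10.65
tool_pos: [0.5226, 0.0358, 0.2738]
tool_rot: [-3.121, 0.354, -0.01]
contact_force: [-0.0, 0.2, -0.3]
opening: 0.0514
grip_force: 0.0
```

```bash
python3 w.py w3; python3 - <<'E'
from h import *
S=np.load("w3.npz");X=S["X"].reshape(-1,3);I=S["im"].reshape(-1,3).astype(int)
Q=X[(np.hypot(X[:,0]-.521,X[:,1]-.036)<.055)&(abs(X[:,2]-.076)<.008)&(I.min(1)>70)]
for _ in range(3):
    m=Q.mean(0);n=np.linalg.svd(Q-m)[2][2];Q=Q[abs((Q-m)@n)<.0015]
print(len(Q),"disc z",m,"n",n,(Q.min(0)+Q.max(0))/2)
im,X=cloud("scene");a=cv2.resize(im[150:270,150:310],(533,400));b=cv2.resize(S["im"],(533,400))[:, 130:400]
cv2.imwrite("pics/f.png",np.hstack([a,b]))
E
```

```text
10.7 [0.52165152 0.03587841 0.27122688] [-0.1997871  -1.35242794 -0.1873459 ]
8629 disc z [0.52270387 0.03521917 0.0756079 ] n [-2.84105893e-04 -2.53093621e-04  9.99999928e-01] [0.51979974 0.03595898 0.07561426]
```

View pics/f.png

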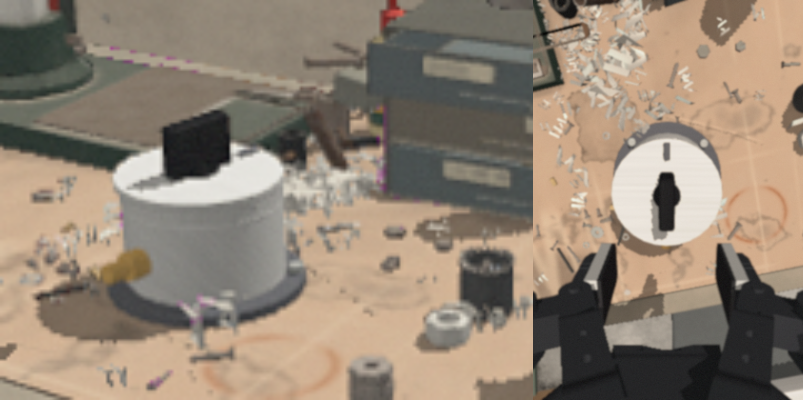

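The lid lies flush at (200,175), with its disc top at z = 75.6 mm (76 expected) and the normal vertical within 0.03°. The gripper is clear and the bystanders are untouched.

```bash
python3 -c "
from station import ctrl
print(ctrl.finish_job())"
```

```text
the job is handed in; nothing more can be done
None
```

The lid was set on the rim with its key about 40° (33 mm) from the notch, turned without lifting until the key dropped in, then released lying flush; the collet, hole saw and nut were left alone, and the job was handed in at about 11 s.

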